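# Knock a stuck stereo slide mount up out of its clamp

## Task

The splintered rosewood slide mount is stuck in the brass-topped bench clamp. Pick up the knockout rod by its upright handle, feel out the hole under the clamp with its upward pin and gently push the mount up, never with more than 20 N, until it stands about 8 mm proud of the clamp, still level and held by the jaw. Then take the rod out from under the clamp and stand it upright on the table clear of the clamp, without disturbing the other things.

Things in the scene. Friction and masses are not known exactly. Their poses are not given: they have to be found in the camera images.
- clamp: Fixed bench clamp: a green bridge on two side legs with a brass nest on top, 83 mm (x) by 184 mm (y) over its feet, 80 mm high; a screw sticks out of its +x side. Origin on the table under the nest's middle; x points from the open side facing the robot to the screw, y along the nest, z up. The nest's -x face is at x = -31 mm. Between the legs (y -58 to 58 mm) it is open below, from the -x side.
- plate_mid (a point): Point on the clamp 56 mm above the table under the nest's middle, level with the underside of a 4 mm steel plate with one through hole, 20 mm along x by 13 mm along y. The hole is at x = 0, its centre anywhere from 5 to 27 mm to the +y side of this point: not measured, hidden from above, to be felt for. The plate is rubber-bedded: it yields up about 0.5 mm per N for 3 mm, then is solid.
- nest_center (a point): Point on the clamp 68 mm above the table, in the middle of the nest floor on which the mount lies; axes as the clamp's. Under the mount, over the plate's hole, lies a loose lifting platen 32 by 64 mm, 4 mm thick, its underside 64 mm above the table: pushed up anywhere from below it lifts the mount level. Its stroke is 12 mm, then a hard stop.
- mount_center (a point): Centre of the rosewood stereo slide mount, a dark red-brown frame 42 (x) by 100 (y) by 12 mm (z) with two windows and a solid middle bar. It lies flat in the nest, its top flush with the nest's top; this point is then 6 mm above nest_center. A sprung jaw grips it: roughly 4 to 15 N upward moves it, and friction keeps it at the height it was pushed to.
- rod_grip (a point): Grasp point of the knockout rod (0.3 kg), on the axis of its upright 20 by 20 mm aluminium handle with red top, 120 mm above its underside; the handle ends at 145 mm. Grip either pair of faces, firmly (60 N or more). z up along the handle, x along the foot to the pin. The dark steel foot is 8 mm thick, 36 mm wide, from x = -20 to 60 mm; the rod stands upright on it.
- rod_tip (a point): Top of the rod's upward pin, 9 mm in diameter with a flat end, 50 mm along +x from the handle's axis, 42 mm above the rod's underside and 34 mm above the top of the foot; axes as rod_grip. Repeated pushing slowly tips the rod in the grip by a few mm at the pin: read this point again while searching.
- stand: Walnut slotted stand with one white slide in it, 70 by 110 mm, 62 mm high; origin under its centre. Leave alone.
- globe: White glass lamp globe, 90 mm across, 94 mm high; origin under its centre. Leave alone.
- cap: Tin lens cap, 54 mm across, 14 mm high; origin under its centre. Leave alone.
- screwjar: Jar of screws with yellow cap, 50 mm across, 60 mm high; origin under its centre. Leave alone.
- screwdriver: Brass screwdriver with wooden handle, lying on the table. Leave alone.
- blankbox: Cardboard box of mount blanks, 70 by 120 by 45 mm; origin under its centre. Leave alone.
There are look-alikes about, which are no part of the job. Leave any pink look-alike of the part that bears rod_grip alone. What is shaped like the part that bears mount_center but pink is not meant.

How it is judged:
By the outcome, as a careful person would: the job done as asked, in the order asked, and still so for the second after the job is handed in, with the robot touching nothing.
It also fails if it takes over 72 s, if anything falls off the work surface, if the arm or the gripper's body presses on something with over 40 N, if the wrist force passes 120 N, or if a joint passes its speed limit or range.

## Robot

A 6-joint arm with a two-finger parallel gripper is mounted at the origin on the work surface. World frame = base frame: x ahead of the robot, y to its left, z up, the work surface at z = 0. Lengths are in m, angles in rad, forces in N, time in s.
With the tool pointing down it reaches from about 0.375 to 0.9 m from the base axis. Payload 3.1 kg.
Tool frame: the origin (TCP) lies on the mounting face of the last link; the fingertips stand 173 mm ahead of it and the grasp point (between the pads) lies 155 mm ahead of it; z points along the fingers, y is the line along which they close (so a half turn about z gives the same grasp; the last joint's range is limited). The gripper opens to 85 mm and grips with 20 to 120 N. Pads are 22 mm wide; open, the fingers measure 114 mm over their backs; the gripper's body (76 mm by 85 mm) begins 54 mm behind the grasp point. The pads swing forward as they close: fully open they stand 13 mm farther back than shut.
Start: joints at [1.05, 0.527, 1.433, -0, 1.181, -0.178], TCP at [0.209, 0.589, 0.405] pointing down, gripper open.
Joint ranges: [-3.08, 3.08], [-0.75, 2.2], [0.22, 2.44], [-1.43, 4.57], [0, 2.65], [-2.85, 2.85]. Speed limits (rad/s): [2.79, 2.79, 3.14, 3.14, 3.14, 3.14].

## Interface

Orientations are given as [roll, pitch, yaw] about the fixed x, y, z axes, in that order (R = Rz(yaw) Ry(pitch) Rx(roll)).
In Python, from station import state, eyes, bot gives the robot as it stands.
- The arm moves only by the shell command python3 -m jog 'ROWS' [OPENING] [FORCE]. ROWS is JSON, a list of rows, each a list of 6 numbers: the shift along the world's x, y, z in cm, then the turn, a rotation vector about the world's x, y, z in rad. A call has 1 to 5 rows; each row is the pose to reach, as a shift and turn from the pose commanded when the call began; what a row does not reach only later rows make up. A row lasts 1/8 s, in which the tool goes at most 62.5 mm and 10.7 degrees, less where a joint would pass 70% of its speed; a pose out of reach is approached as far as the arm can. A call with a gripper value outside its range is refused whole. OPENING is the gripper command: -1 is shut, 1 is fully open, values between are in proportion, set as the call begins (- or left out, the last holds). The fingers move at their own pace and stop on an object; FORCE is the grip in N (left out, the last holds). Time passes only in rows, so rows that repeat a pose let the fingers close. It gives the time, the measured TCP pose, the force, the opening and the grip force at its end, in the units of the state.
- state(): the state, without advancing time (a new reading comes with each control period).
- eyes.get_image(name): name is "side" or "top"; returns the picture (384x512x3 uint8, red, green, blue); there is no depth.
- eyes.camera_model(name): a dict with "fx", "fy", "cx", "cy" (pixels), "eye" and "orientation" of the camera in the world. Camera axes: x right, y down, z forward; pixel columns grow to the right and rows downward; lengths in m; the calibration is good to about 2 mm. A picture is of the moment at which its call begins. camera_model takes no time and is no camera call.
- bot.hand_in(): hands the job in; it is judged then, once.
The state is a dict: "time": time; "joint_pos": joint angles; "qvel": joint speeds; "joint_torque": joint torques, N m; "ee_pos": TCP position; "ee_rot": TCP orientation; "ft_force": force on the tool from outside, world axes, zero at the start; "ft_torque": the same for the moment, N m; "gripper_width": finger opening in m; "grip_force": force on a finger pad.
Only numpy, scipy, OpenCV 4.12 (cv2) and the standard library are available. Lean on these libraries where they do the work, as an engineer would, in place of code of your own. Each camera call takes 0.05 s, during which the arm holds its last target. There are 200 camera calls.

## Working session

There is one attempt and no reset: what is moved stays moved. The work goes in short steps, Python scripts to look and compute and a shell command to move; the robot and the scene stay as the last step left them, time stands still between calls to the robot, and variables do not carry over. Pictures are saved under pics/ and viewed, at most 10 in all, crops included, and the job is handed in when it is done.

```bash
mkdir -p pics; ls; python3 - <<'E'
from station import state, eyes, bot
import cv2,numpy as np
for n in("side","top"):
    im=eyes.get_image(n); cv2.imwrite(f"pics/{n}0.png",im[:,:,::-1]); print(n,eyes.camera_model(n))
s=state();print({k:np.round(v,3).tolist() for k,v in s.items()})
a=cv2.imread("pics/side0.png");b=cv2.imread("pics/top0.png")
E
```

```text
pics
side {'fx': 375.7245438366748, 'fy': 375.7245438366748, 'cx': 252.12259423846464, 'cy': 192.53912977267927, 'eye': array([ 0.55987399, -0.65702852,  0.88905532]), 'orientation': array([-2.44128738,  0.0081968 , -0.03884744])}
top {'fx': 370.0236119402024, 'fy': 370.0236119402024, 'cx': 250.36948397973632, 'cy': 192.15344307432164, 'eye': array([0.42822455, 0.01002852, 0.99985565]), 'orientation': array([-2.97373756, -0.03054794, -1.55554616])}
{'time': 0.1, 'joint_pos': [1.051, 0.528, 1.434, -0.0, 1.181, -0.178], 'qvel': [0.002, -0.002, -0.004, -0.001, -0.0, -0.0], 'joint_torque': [0.001, -44.331, -17.859, -0.0, 0.004, 0.0], 'ee_pos': [0.209, 0.589, 0.404], 'ee_rot': [-3.14, -0.0, 2.8], 'ft_force': [0.304, 0.669, 0.285], 'ft_torque': [-0.049, -0.0, -0.004], 'grip_force': 0.0, 'gripper_width': 0.085}
```

View pics/side0.png

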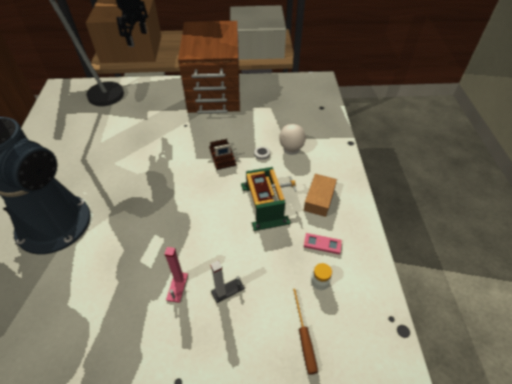

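View pics/top0.png

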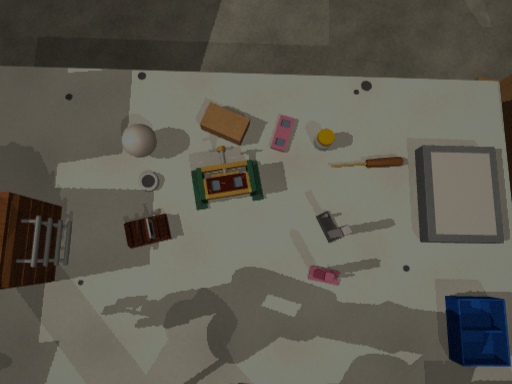

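The dark-steel-foot rod is at side (226,285) and top (330,228). The look-alikes are a pink rod at side (175,285) / top (324,275) and a pink mount at side (323,243) / top (284,133). The clamp with the dark red mount is at side (266,196) and top (227,182). I'll check the rod and clamp in a close crop.

```bash
cat > u.py <<'E'
import numpy as np,cv2
from scipy.spatial.transform import Rotation as R
from station import state,eyes,bot
def ray(n,uv):
    c=eyes.camera_model(n);d=np.array([(uv[0]-c['cx'])/c['fx'],(uv[1]-c['cy'])/c['fy'],1])
    return np.array(c['eye']),R.from_euler('xyz',c['orientation']).as_matrix()@d
def onz(n,uv,z):
    e,d=ray(n,uv);return e+d*(z-e[2])/d[2]
def proj(n,p):
    c=eyes.camera_model(n);q=R.from_euler('xyz',c['orientation']).as_matrix().T@(np.array(p)-c['eye'])
    return np.array([q[0]/q[2]*c['fx']+c['cx'],q[1]/q[2]*c['fy']+c['cy']])
def tri(a,b):
    (e,d),(f,g)=ray('side',a),ray('top',b)
    s=np.linalg.lstsq(np.c_[d,-g],f-e,rcond=None)[0];p,q=e+d*s[0],f+g*s[1]
    return (p+q)/2,np.linalg.norm(p-q)
def crop(im,x,y,w,h,k): return cv2.resize(im[y:y+h,x:x+w],None,fx=k,fy=k,interpolation=cv2.INTER_CUBIC)
E
python3 - <<'E'
from u import *
s=cv2.imread("pics/side0.png");t=cv2.imread("pics/top0.png")
k=5
A=np.hstack([crop(s,200,250,60,60,k),crop(t,300,195,60,60,k)])
B=np.hstack([crop(s,235,160,80,80,3.75),crop(t,187,142,80,80,3.75)])
cv2.imwrite("pics/c1.png",np.vstack([A,B]))
E
```

```text
(no output)
```

View pics/c1.png

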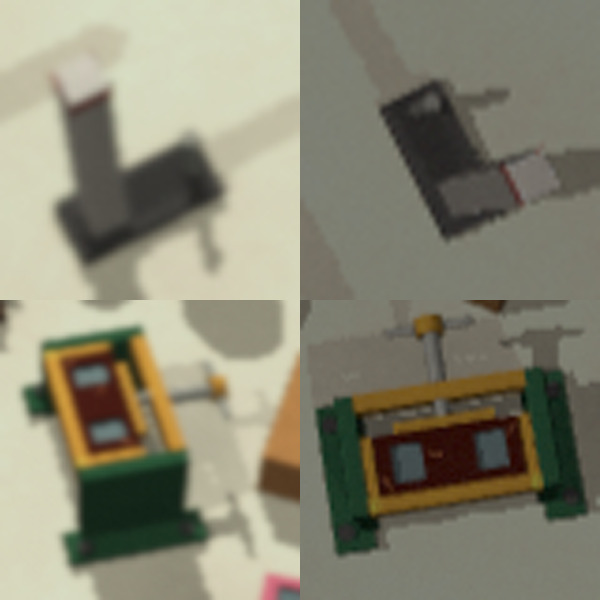

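```bash
python3 - <<'E'
from u import *
print("handle",tri((216,265.4),(346.8,230)),"top@.145",onz('top',(346.8,230),.145),onz('side',(216,265.4),.145))
print("tip",tri((238,278.6),(325.4,215)),onz('top',(325.4,215),.042))
for p in((383,104),(440,82),(448,238)):print("foot",onz('top',(300+(p[0]-300)/5,195+p[1]/5),.008 if p[1]<200 else 0.004))
f=lambda p:onz('top',(187+(p[0]-300)/3.75,142+(p[1]-300)/3.75),.08)
fs=lambda p:onz('side',(235+p[0]/3.75,160+(p[1]-300)/3.75),.08)
m=[f(p) for p in((372,440),(522,415),(528,475),(380,497))];print("mount",np.round(m,4),np.mean(m,0))
ms=[fs(p) for p in((62,362),(113,345),(150,440),(90,452))];print("mount side",np.round(ms,4),np.mean(ms,0))
# mount by colour mask
for n in("side","top"):
    im=cv2.imread(f"pics/{n}0.png");h=cv2.cvtColor(im,cv2.COLOR_BGR2HSV).astype(int)
    roi=np.zeros(im.shape[:2],bool)
    if n=="side": roi[160:240,235:300]=1
    else: roi[150:215,185:270]=1
    for nm,mk in (("red",((h[...,0]<8)|(h[...,0]>172))&(h[...,1]>110)&(h[...,2]<130)),("brass",(h[...,0]>12)&(h[...,0]<28)&(h[...,1]>140)&(h[...,2]>100))):
        mk=(mk&roi).astype(np.uint8);c=max(cv2.findContours(mk,0,2)[0],key=cv2.contourArea)
        r=cv2.minAreaRect(c);b=[onz(n,q,.08) for q in cv2.boxPoints(r)]
        c0=np.mean(b,0);e=[b[i+1]-b[i] for i in range(2)];
        L=max(e,key=np.linalg.norm);print(n,nm,c0.round(4),[np.linalg.norm(x).round(4) for x in e],np.degrees(np.arctan2(L[1],L[0])).round(1))
E
```

```text
handle (array([ 0.489227  , -0.2390408 ,  0.14564718]), np.float64(0.0006519695692875573)) top@.145 [ 0.48895265 -0.23929027  0.145     ] [ 0.48948532 -0.23861219  0.145     ]
tip (array([ 0.53501641, -0.21582786,  0.03440417]), np.float64(0.0005358613299376728)) [ 0.53443888 -0.21400623  0.042     ]
foot [ 0.53559168 -0.19795114  0.008     ]
foot [ 0.54815163 -0.22924538  0.008     ]
foot [ 0.46439241 -0.23284943  0.004     ]
mount [[ 0.6152  0.0965  0.08  ]
 [ 0.6346 -0.0043  0.08  ]
 [ 0.5934 -0.0091  0.08  ]
 [ 0.5764  0.0898  0.08  ]] [0.60488551 0.04322361 0.08      ]
mount side [[ 0.5804  0.0858  0.08  ]
 [ 0.6212  0.1021  0.08  ]
 [ 0.6427  0.0043  0.08  ]
 [ 0.5976 -0.0051  0.08  ]] [0.61046378 0.04674405 0.08      ]
side red [0.6068 0.0423 0.08  ] [np.float64(0.0329), np.float64(0.0371)] -83.0
side brass [0.5991 0.0446 0.08  ] [np.float64(0.0558), np.float64(0.1255)] -80.1
top red [0.6074 0.046  0.08  ] [np.float64(0.0976), np.float64(0.0387)] -79.8
top brass [0.6013 0.044  0.08  ] [np.float64(0.117), np.float64(0.0509)] -79.1
```

```bash
python3 -m jog '[[24,-44,0,0,0,-0.775],[24,-44,0,0,0,-0.775],[24,-44,0,0,0,-0.775],[24,-44,0,0,0,-0.775],[24,-44,0,0,0,-0.775]]' 0.5 80; python3 -m jog '[[0,0,0,0,0,0],[0,0,0,0,0,0]]'
```

```text
time: 0.72
ee_pos: [0.3596, 0.3127, 0.4046]
ee_rot: [3.142, 0.0, 2.023]
ft_force: [0.9, -0.1, -1.0]
gripper_width: 0.064
grip_force: 0.0
time: 0.98
ee_pos: [0.3591, 0.3144, 0.4046]
ee_rot: [-3.141, -0.001, 2.024]
ft_force: [0.6, -0.2, 0.5]
gripper_width: 0.0638
grip_force: 0.0
```

```bash
python3 - <<'E'
from u import *
print(onz('side',(171,250),.145),onz('top',(334,277),.145))
s=state();print(s['ee_pos'],s['ee_rot'],s['time'],s['ft_force'])
E
```

```text
[ 0.38511408 -0.19424397  0.145     ] [ 0.38191977 -0.20691713  0.145     ]
[0.35910491 0.314435   0.40458268] [-3.14109483e+00 -5.53446149e-04  2.02366277e+00] 0.975 [ 0.63548628 -0.23227584  0.46740005]
```

```bash
python3 -m jog '[[3,-5.4,0,0,0,0],[6,-10.8,0,0,0,0],[8,-16.6,0,0,0,0],[9,-22.5,0,0,0,0],[10,-28.5,0,0,0,0]]'; python3 -m jog '[[1,-6,0,0,0,0],[2,-12,0,0,0,0],[2.5,-18,0,0,0,0],[3,-24,0,0,0,0],[3,-26.8,-2,0,0,0]]';python3 -m jog '[[0,0,-2,0,0,0],[0,0,-4,0,0,0],[0,0,-4,0,0,0]]'; python3 - <<'E'
from u import *
s=state();print(s['ee_pos'],s['ee_rot'])
a=eyes.get_image("side")[:,:,::-1];b=eyes.get_image("top")[:,:,::-1]
cv2.imwrite("pics/s1.png",a);cv2.imwrite("pics/t1.png",b)
cv2.imwrite("pics/c2.png",np.hstack([crop(a,160,200,100,110,4),crop(b,290,180,100,110,4)]))
E
```

```text
time: 1.6
ee_pos: [0.4595, 0.0297, 0.4046]
ee_rot: [3.141, -0.0, 2.029]
ft_force: [0.9, 0.1, 0.3]
gripper_width: 0.0641
grip_force: 0.0
time: 2.22
ee_pos: [0.4911, -0.2403, 0.3857]
ee_rot: [3.139, 0.005, 2.026]
ft_force: [0.1, 0.4, -0.3]
gripper_width: 0.0644
grip_force: 0.0
time: 2.6
ee_pos: [0.4896, -0.2366, 0.3431]
ee_rot: [-3.14, -0.004, 2.028]
ft_force: [-0.3, 0.3, 0.3]
gripper_width: 0.0643
grip_force: 0.0
[ 0.4896224  -0.23655818  0.34306155] [-3.1399356  -0.00405298  2.02766152]
```

View pics/c2.png

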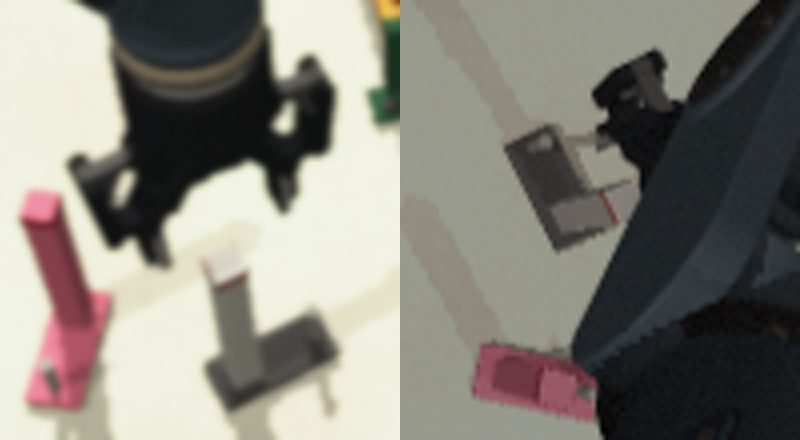

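The crop shows the open fingers straddling the light-capped handle of the dark-footed rod (side crop 225,262), with the pink rod clear to the left at (40,205). I'll descend and grip.

```bash
python3 -m jog '[[0,-0.2,-2.5,0,0,0],[0,-0.2,-5,0,0,0],[0,-0.2,-6.8,0,0,0],[0,-0.2,-6.8,0,0,0]]'; python3 -m jog '[[0,0,0,0,0,0],[0,0,0,0,0,0],[0,0,0,0,0,0],[0,0,0,0,0,0],[0,0,0,0,0,0]]' -1 100; python3 -m jog '[[0,0,0,0,0,0],[0,0,0,0,0,0],[0,0,0,0,0,0]]'
```

```text
time: 3.2
ee_pos: [0.4894, -0.2399, 0.2766]
ee_rot: [-3.141, -0.001, 2.026]
ft_force: [0.4, 0.1, -0.3]
gripper_width: 0.0638
grip_force: 0.0
time: 3.82
ee_pos: [0.4896, -0.2408, 0.278]
ee_rot: [3.14, 0.002, 2.025]
ft_force: [0.4, 1.5, 6.2]
gripper_width: 0.0189
grip_force: 98.1
time: 4.2
ee_pos: [0.4896, -0.2408, 0.2779]
ee_rot: [3.14, 0.002, 2.025]
ft_force: [0.9, 0.5, 6.7]
gripper_width: 0.019
grip_force: 98.1
```

```bash
python3 -m jog '[[0,0,2,0,0,0],[0,0,4,0,0,0],[0,4,4,0,0,-0.06],[0,9,4,0,0,-0.14],[0,14.5,4,0,0,-0.2]]'; python3 -m jog '[[-0.5,5,0,0,0,-0.076],[-1,10,0,0,0,-0.076],[-1.4,13.3,0,0,0,-0.076],[-1.4,13.3,0,0,0,-0.076],[-1.4,13.3,0,0,0,-0.076]]'; python3 - <<'E'
from u import *
s=state();print(s['ee_pos'],s['ee_rot'],s['gripper_width'])
a=eyes.get_image("side")[:,:,::-1];b=eyes.get_image("top")[:,:,::-1]
cv2.imwrite("pics/s2.png",a);cv2.imwrite("pics/t2.png",b)
p=s['ee_pos'];x,y=p[:2]
e=np.array([np.cos(.178),np.sin(.178)])*.05
t=[x+e[0],y+e[1],p[2]-.236]
print(proj('side',t),proj('top',t))
cv2.imwrite("pics/c3.png",np.hstack([crop(a,190,140,120,120,3.3),crop(b,175,130,120,120,3.3)]))
E
```

```text
time: 4.82
ee_pos: [0.4886, -0.0945, 0.3163]
ee_rot: [-3.141, -0.001, 1.821]
ft_force: [0.7, 1.5, -4.1]
gripper_width: 0.0187
grip_force: 98.1
time: 5.45
ee_pos: [0.4751, 0.0372, 0.3165]
ee_rot: [-3.141, 0.0, 1.749]
ft_force: [0.1, -1.1, -3.3]
gripper_width: 0.0189
grip_force: 98.3
[0.47514101 0.03723719 0.31654619] [-3.14136239e+00  3.86339568e-04  1.74928628e+00] 0.018929512609200408
[232.40628013 187.3385437 ] [225.19938856 215.46683095]
```

View pics/c3.png

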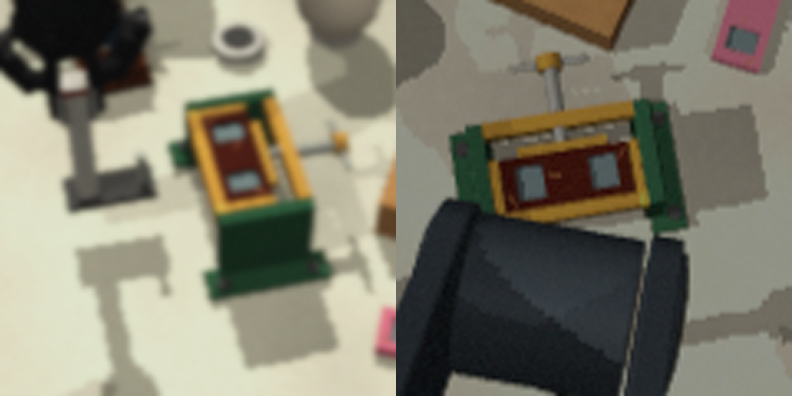

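Side crop (141,157) → full (232.7,187.6) is the pin tip; the prediction was (232.4,187.3), so the rod is held upright with no offset. The clamp is unobstructed, so I'll refine its pose.

```bash
python3 - <<'E'
from u import *
for n,f in(("side","s2"),("side","side0"),("top","top0"),("top","t2")):
    im=cv2.resize(cv2.imread(f"pics/{f}.png"),None,fx=4,fy=4,interpolation=cv2.INTER_CUBIC);h=cv2.cvtColor(im,cv2.COLOR_BGR2HSV).astype(int)
    y0,y1,x0,x1=(164,214,245,292) if n=="side" else (152,205,190,262)
    roi=np.zeros(im.shape[:2],bool);roi[4*y0:4*y1,4*x0:4*x1]=1
    mk=(((h[...,0]<9)|(h[...,0]>170))&(h[...,1]>110)&(h[...,2]<150)&roi).astype(np.uint8)
    mk=cv2.morphologyEx(mk,cv2.MORPH_OPEN,np.ones((5,5)))
    br=((h[...,0]>12)&(h[...,0]<28)&(h[...,1]>140)&(h[...,2]>90)&roi).astype(np.uint8)
    for nm,m in(("red",mk),("brass",br)):
        P=np.argwhere(m)[:,::-1]/4.
        W=np.array([onz(n,p,.08)[:2] for p in P[::3]]);th=.178
        c=np.array([.607,.045]);L=(W-c)@np.array([[np.cos(th),-np.sin(th)],[np.sin(th),np.cos(th)]])
        lo,hi=np.percentile(L,[1,99],axis=0);r=cv2.minAreaRect(W.astype(np.float32)*1000)
        print(f,nm,"local lo",lo.round(4),"hi",hi.round(4),"mid",((lo+hi)/2).round(4),r[2],np.round(r[1]))
E
```

```text
s2 red local lo [-0.0158 -0.0403] hi [0.0168 0.0438] mid [0.0005 0.0018] 8.46255111694336 [34. 88.]Traceback (most recent call last):
  File "<stdin>", line 11, in <module>
  File "u.py", line 8, in onz
    e,d=ray(n,uv);return e+d*(z-e[2])/d[2]
        ~~~^^^^^^
  File "u.py", line 5, in ray
    c=eyes.camera_model(n);d=np.array([(uv[0]-c['cx'])/c['fx'],(uv[1]-c['cy'])/c['fy'],1])
ValueError: time passes only in moves, steps and waits
```

```bash
sed -i "s/^def ray/C={n:eyes.camera_model(n) for n in('side','top')}\ndef ray/; s/c=eyes.camera_model(n)/c=C[n]/" u.py; python3 - <<'E'
from u import *
for n,f in(("side","s2"),("side","side0"),("top","top0"),("top","t2")):
    im=cv2.resize(cv2.imread(f"pics/{f}.png"),None,fx=4,fy=4,interpolation=cv2.INTER_CUBIC);h=cv2.cvtColor(im,cv2.COLOR_BGR2HSV).astype(int)
    y0,y1,x0,x1=(164,214,245,292) if n=="side" else (152,205,190,262)
    roi=np.zeros(im.shape[:2],bool);roi[4*y0:4*y1,4*x0:4*x1]=1
    mk=(((h[...,0]<9)|(h[...,0]>170))&(h[...,1]>110)&(h[...,2]<150)&roi).astype(np.uint8)
    mk=cv2.morphologyEx(mk,cv2.MORPH_OPEN,np.ones((5,5)))
    br=((h[...,0]>12)&(h[...,0]<28)&(h[...,1]>140)&(h[...,2]>90)&roi).astype(np.uint8)
    for nm,m in(("red",mk),("brass",br)):
        P=np.argwhere(m)[:,::-1]/4.
        W=np.array([onz(n,p,.08)[:2] for p in P[::3]]);th=.178
        c=np.array([.607,.045]);L=(W-c)@np.array([[np.cos(th),-np.sin(th)],[np.sin(th),np.cos(th)]])
        lo,hi=np.percentile(L,[1,99],axis=0);r=cv2.minAreaRect(W.astype(np.float32)*1000)
        print(f,nm,"local lo",lo.round(4),"hi",hi.round(4),"mid",((lo+hi)/2).round(4),r[2],np.round(r[1]))
E
```

```text
s2 red local lo [-0.0158 -0.0403] hi [0.0168 0.0438] mid [0.0005 0.0018] 8.46255111694336 [34. 88.]
s2 brass local lo [-0.0333 -0.0591] hi [0.0494 0.0581] mid [ 0.0081 -0.0005] 9.866525650024414 [124. 119.]
side0 red local lo [-0.0158 -0.0414] hi [0.017  0.0438] mid [0.0006 0.0012] 8.785859107971191 [34. 89.]
side0 brass local lo [-0.033  -0.0591] hi [0.0495 0.058 ] mid [ 0.0083 -0.0005] 10.369109153747559 [124. 119.]
top0 red local lo [-0.0196 -0.048 ] hi [0.0179 0.0478] mid [-0.0009 -0.0001] 10.072412490844727 [39. 97.]
top0 brass local lo [-0.0323 -0.0578] hi [0.0494 0.0566] mid [ 0.0085 -0.0006] 10.692549705505371 [ 83. 117.]
t2 red local lo [-0.0195 -0.0477] hi [0.0178 0.0478] mid [-0.0009  0.0001] 10.109700202941895 [39. 98.]
t2 brass local lo [-0.033  -0.0581] hi [0.0492 0.0564] mid [ 0.0081 -0.0008] 10.373231887817383 [ 84. 117.]
```

```bash
python3 -m jog '[[0,0,-2,0,0,0],[0,0,-3.2,0,0,0],[0,0,-3.2,0,0,0]]'; python3 -m jog '[[1.6,0.28,0,0,0,0],[3.2,0.56,0,0,0,0],[4.8,0.85,0,0,0,0],[6.4,1.13,0,0,0,0],[7.9,1.42,0,0,0,0]]'; python3 -m jog '[[0,0,0,0,0,0],[0,0,0,0,0,0],[0,0,0.4,0,0,0],[0,0,0.4,0,0,0]]'; python3 -m jog '[[0,0,0.2,0,0,0],[0,0,0.4,0,0,0],[0,0,0.5,0,0,0],[0,0,0.5,0,0,0]]'; python3 - <<'E'
from u import *
s=state();print(s['ee_pos'],s['ft_force'],s['ft_torque'])
d=s['ee_pos'][:2]-[.606,.0445];c,n=np.cos(.178),np.sin(.178);print(c*d[0]+n*d[1]+.05,-n*d[0]+c*d[1])
E
```

```text
time: 5.92
ee_pos: [0.4749, 0.0369, 0.2838]
ee_rot: [-3.139, -0.001, 1.748]
ft_force: [0.1, 0.1, -3.5]
gripper_width: 0.0189
grip_force: 98.0
time: 6.55
ee_pos: [0.5548, 0.0515, 0.2852]
ee_rot: [3.141, 0.0, 1.748]
ft_force: [-1.1, 0.8, -2.8]
gripper_width: 0.0187
grip_force: 98.2
time: 7.05
ee_pos: [0.5538, 0.0516, 0.2892]
ee_rot: [3.141, 0.0, 1.749]
ft_force: [-0.5, 0.5, -3.0]
gripper_width: 0.0191
grip_force: 98.4
time: 7.55
ee_pos: [0.554, 0.0517, 0.2934]
ee_rot: [-3.141, -0.0, 1.749]
ft_force: [1.1, -0.4, -6.9]
gripper_width: 0.019
grip_force: 97.8
[0.55399361 0.05172226 0.29341302] [ 1.14622814 -0.4307126  -6.85429454] [ 0.02787069  0.07605448 -0.02789466]
9.410563061906796e-05 0.016316476014567063
```

```bash
for i in 1 2 3; do python3 -m jog '[[0,0,-0.4,0,0,0],[-0.06,0.35,-0.4,0,0,0],[-0.06,0.35,-0.4,0,0,0],[-0.06,0.35,0,0,0,0],[-0.06,0.35,0,0,0,0]]'>/dev/null;  python3 -m jog '[[0,0,0,0,0,0],[0,0,0,0,0,0]]'|grep -E "time|pos|ft_f"; done
```

```text
time: 8.43
ee_pos: [0.5535, 0.0552, 0.2937]
ft_force: [-0.4, 0.3, -3.3]
time: 9.3
ee_pos: [0.5527, 0.0587, 0.2934]
ft_force: [0.2, 0.2, -6.2]
time: 10.18
ee_pos: [0.5523, 0.0622, 0.2935]
ft_force: [0.2, 0.3, -7.0]
```

```bash
python3 -m jog '[[0,0,-0.4,0,0,0],[0.12,-0.7,-0.4,0,0,0],[0.12,-0.7,-0.4,0,0,0],[0.12,-0.7,0,0,0,0],[0.12,-0.7,0,0,0,0]]'|grep -E "time|pos|ft_f";  python3 -m jog '[[0,0,0.1,0,0,0],[0,0,0.2,0,0,0],[0,0,0.3,0,0,0],[0,0,0.4,0,0,0],[0,0,0.4,0,0,0]]'|grep -E "time|pos|ft_f"; for i in 1 2 3;do python3 -m jog '[[0,0,0.03,0,0,0],[0,0,0.07,0,0,0],[0,0,0.1,0,0,0],[0,0,0.1,0,0,0]]'|grep -E "time|pos|ft_f"; done
```

```text
time: 10.8
ee_pos: [0.5537, 0.0552, 0.2943]
ft_force: [0.1, -0.3, -4.0]
time: 11.42
ee_pos: [0.5535, 0.0552, 0.2978]
ft_force: [0.1, -0.5, -3.1]
time: 11.92
ee_pos: [0.5535, 0.0552, 0.2987]
ft_force: [0.1, 0.3, -3.1]
time: 12.42
ee_pos: [0.5535, 0.0552, 0.2998]
ft_force: [-0.8, 0.6, -4.0]
time: 12.92
ee_pos: [0.5535, 0.0552, 0.3002]
ft_force: [1.2, -0.6, -9.7]
```

```bash
for i in 1 2 3;do python3 -m jog '[[0,0,0.02,0,0,0],[0,0,0.04,0,0,0],[0,0,0.06,0,0,0],[0,0,0.08,0,0,0],[0,0,0.08,0,0,0]]'|grep -E "time|pos|ft_f"; done; python3 -c "
from station import state;print(state()['ee_rot'],state()['ft_torque'])"
```

```text
time: 13.55
ee_pos: [0.5535, 0.0552, 0.3016]
ft_force: [1.7, -0.5, -9.1]
time: 14.18
ee_pos: [0.5535, 0.0552, 0.3023]
ft_force: [2.3, 0.3, -9.2]
time: 14.8
ee_pos: [0.5535, 0.0552, 0.3031]
ft_force: [1.4, 0.1, -9.5]
[-3.14151587e+00 -2.65814704e-05  1.74876708e+00] [-0.01009398 -0.1022955   0.05051313]
```

```bash
for i in 1 2 3 4;do python3 -m jog '[[0,0,0.02,0,0,0],[0,0,0.04,0,0,0],[0,0,0.06,0,0,0],[0,0,0.08,0,0,0],[0,0,0.08,0,0,0]]'|grep -E "time|pos|ft_f"; done; python3 - <<'E'
from u import *
print(state()['ee_pos'])
a=eyes.get_image("side")[:,:,::-1];b=eyes.get_image("top")[:,:,::-1]
cv2.imwrite("pics/s3.png",a);cv2.imwrite("pics/t3.png",b)
a0=cv2.imread("pics/s2.png")
cv2.imwrite("pics/c4.png",np.hstack([crop(a0,235,155,65,75,6),crop(a,235,155,65,75,6)]))
E
```

```text
time: 15.42
ee_pos: [0.5535, 0.0552, 0.3039]
ft_force: [2.1, 1.3, -8.3]
time: 16.05
ee_pos: [0.5535, 0.0552, 0.3048]
ft_force: [1.4, 0.6, -9.2]
time: 16.68
ee_pos: [0.5535, 0.0552, 0.3055]
ft_force: [1.1, 0.3, -9.7]
time: 17.3
ee_pos: [0.5535, 0.0552, 0.3063]
ft_force: [1.7, 2.0, -9.3]
[0.55347587 0.05519901 0.30633418]
```

View pics/c4.png

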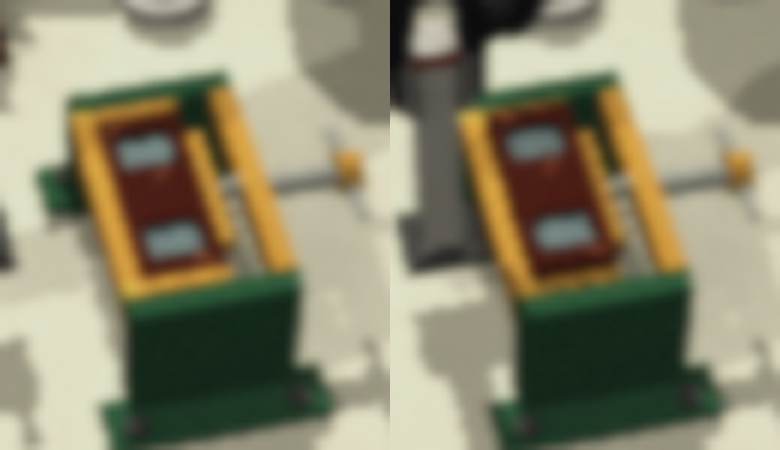

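The crop shows the mount risen evenly: both windows moved up by about 9–11 crop px (1.5–1.8 px) and it is still level. I'll measure the rise by sub-pixel tracking.

```bash
cat > rise.py <<'E'
import sys
from u import *
def rise(f,f0="s2"):
    a0=cv2.imread(f"pics/{f0}.png",0);a=cv2.imread(f"pics/{f}.png",0);o=[]
    for y in(.027,0,-.027):
        c,s=np.cos(.178),np.sin(.178);w=np.array([.606-s*y,.0445+c*y,.08])
        g=(proj('side',w+[0,0,.008])-proj('side',w));p=proj('side',w)
        K=8;P=np.float32([[p[0],p[1]]]);
        A0=cv2.resize(a0,None,fx=4,fy=4,interpolation=cv2.INTER_CUBIC);A=cv2.resize(a,None,fx=4,fy=4,interpolation=cv2.INTER_CUBIC)
        q,st,er=cv2.calcOpticalFlowPyrLK(A0,A,(P*4+1.5).reshape(1,1,2),None,winSize=(37,37),maxLevel=2)
        d=(q[0,0]-P[0]*4-1.5)/4;o.append((d.round(2).tolist(),round(8*float(d@g/(g@g)),2)))
    return o
for f in sys.argv[1:]: print(f,rise(f))
E
python3 rise.py s2 side0 s3; python3 -c "
from u import *
print(proj('side',[.606,.0445,.088])-proj('side',[.606,.0445,.08]))"
```

```text
s2 [([0.0, 0.0], 0.0), ([0.0, 0.0], 0.0), ([0.0, 0.0], 0.0)]
side0 [([-0.029999999329447746, -0.05000000074505806], 0.23), ([-0.10999999940395355, -0.11999999731779099], 0.5), ([0.03999999910593033, 0.009999999776482582], -0.03)]
s3 [([-0.20999999344348907, -1.2999999523162842], 5.56), ([-0.30000001192092896, -1.3899999856948853], 5.99), ([0.07000000029802322, -1.4700000286102295], 6.39)]
[ 0.02817218 -1.85072294]
```

```bash
for i in 1 2 ;do python3 -m jog '[[0,0,0.03,0,0,0],[0,0,0.06,0,0,0],[0,0,0.08,0,0,0],[0,0,0.1,0,0,0],[0,0,0.1,0,0,0]]'|grep -E "time|pos|ft_f"; done; python3 - <<'E'
from u import *
cv2.imwrite("pics/s4.png",eyes.get_image("side")[:,:,::-1])
E
python3 rise.py s4
```

```text
time: 18.02
ee_pos: [0.5535, 0.0552, 0.3073]
ft_force: [2.0, 0.4, -8.8]
time: 18.65
ee_pos: [0.5535, 0.0552, 0.3084]
ft_force: [1.3, 0.4, -8.4]
s4 [([-0.009999999776482582, -1.7400000095367432], 7.46), ([-0.17000000178813934, -1.850000023841858], 8.0), ([0.05000000074505806, -1.899999976158142], 8.27)]
```

```bash
python3 -m jog '[[0,0,-0.5,0,0,0],[0,0,-1.2,0,0,0],[0,0,-2,0,0,0],[0,0,-2.4,0,0,0],[0,0,-2.4,0,0,0]]'|grep -E "time|pos|ft_f"; python3 -m jog '[[-1.6,-0.28,0,0,0,0],[-3.2,-0.56,0,0,0,0],[-4.8,-0.85,0,0,0,0],[-6.4,-1.13,0,0,0,0],[-7.9,-1.42,0,0,0,0]]'|grep -E "time|pos|ft_f"; python3 -m jog '[[0,0,2,0,0,0],[0,-4,2,0,0,0],[0,-8,2,0,0,0],[-0.5,-12,2,0,0,0],[-0.5,-12,2,0,0,0]]'|grep -E "time|pos|ft_f"; python3 -m jog '[[0,0,-1,0,0,0],[0,0,-2,0,0,0],[0,0,-2.3,0,0,0],[0,0,-2.3,0,0,0],[0,0,-2.3,0,0,0]]'|grep -E "time|pos|ft_f"; python3 - <<'E'
from u import *
a=eyes.get_image("side")[:,:,::-1];cv2.imwrite("pics/s5.png",a)
cv2.imwrite("pics/c5.png",crop(a,160,140,140,150,4))
E
python3 rise.py s5
```

```text
time: 19.32
ee_pos: [0.5534, 0.0552, 0.2838]
ft_force: [0.3, -0.0, -3.2]
time: 19.95
ee_pos: [0.4741, 0.0409, 0.2846]
ft_force: [0.0, -0.9, -3.9]
time: 20.58
ee_pos: [0.4698, -0.0816, 0.3046]
ft_force: [0.7, 0.7, -1.9]
time: 21.2
ee_pos: [0.4697, -0.0787, 0.2814]
ft_force: [0.5, 0.1, -2.5]
s5 [([0.11999999731779099, -1.9199999570846558], 8.24), ([-0.1599999964237213, -1.4700000286102295], 6.33), ([0.029999999329447746, -1.840000033378601], 8.01)]
```

View pics/c5.png

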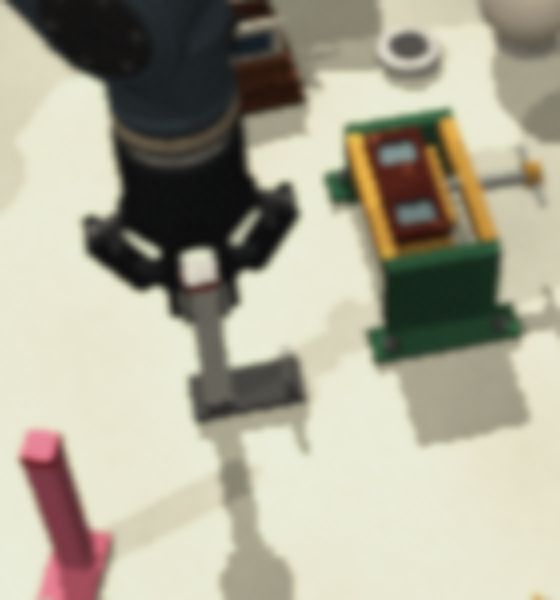

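The rod hangs upright with its foot (crop 250,385) just above clear table, and the mount stays about 8 mm proud at crop (410,185). I'll set the rod down.

```bash
for i in 1 2; do python3 -m jog '[[0,0,-0.08,0,0,0],[0,0,-0.16,0,0,0],[0,0,-0.16,0,0,0]]'|grep -E "time|pos|ft_f"; done
```

```text
time: 21.62
ee_pos: [0.4695, -0.079, 0.2797]
ft_force: [0.5, 0.0, -3.4]
time: 22.0
ee_pos: [0.4695, -0.079, 0.278]
ft_force: [0.3, 0.1, -3.4]
```

```bash
python3 -m jog '[[0,0,-0.04,0,0,0],[0,0,-0.04,0,0,0]]'|grep -E "time|pos|ft_f"; python3 -m jog '[[0,0,-0.03,0,0,0],[0,0,-0.03,0,0,0]]'|grep -E "time|pos|ft_f"
```

```text
time: 22.25
ee_pos: [0.4695, -0.079, 0.278]
ft_force: [-0.9, -0.6, 1.1]
time: 22.5
ee_pos: [0.4695, -0.079, 0.2779]
ft_force: [-1.8, 1.2, 5.1]
```

```bash
python3 -m jog '[[0,0,0,0,0,0],[0,0,0,0,0,0],[0,0,0,0,0,0],[0,0,0,0,0,0]]' 0.4 |grep -E "time|width|ft_f"; python3 -m jog '[[0,0,1,0,0,0],[0,0,3,0,0,0],[0,0,7,0,0,0],[0,0,12,0,0,0],[0,0,12,0,0,0]]'|grep -E "time|pos|ft_f"; python3 -m jog '[[0,0,0,0,0,0],[0,0,0,0,0,0]]'|grep -E "time|pos"; python3 - <<'E'
from u import *
a=eyes.get_image("side")[:,:,::-1];b=eyes.get_image("top")[:,:,::-1];cv2.imwrite("pics/s6.png",a)
cv2.imwrite("pics/c6.png",np.hstack([crop(a,160,140,140,150,2.8),crop(b,180,90,140,150,2.8)]))
E
python3 rise.py s6
```

```text
time: 23.0
ft_force: [0.0, -0.1, 0.2]
gripper_width: 0.0597
time: 23.62
ee_pos: [0.4705, -0.0793, 0.4016]
ft_force: [0.2, -0.3, -0.3]
time: 23.88
ee_pos: [0.4689, -0.0788, 0.3963]
s6 [([0.07999999821186066, -1.909999966621399], 8.22), ([-0.07999999821186066, -1.6200000047683716], 7.0), ([0.10000000149011612, -1.8300000429153442], 7.98)]
```

View pics/c6.png

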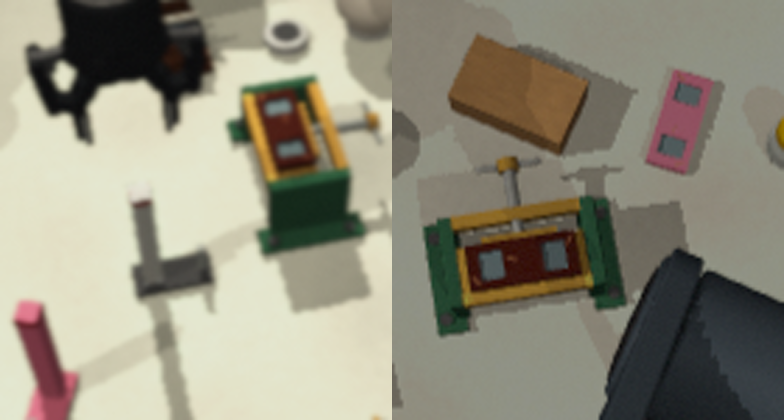

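The rod stands upright and free at side crop (150,240), clear of the clamp. The mount is level and about 8 mm proud (window tracking gives 8.2 and 8.0 mm), and the other objects in view are undisturbed.

```bash
python3 -c "
from station import bot;print(bot.hand_in())"
```

```text
the job is handed in; nothing more can be done
None
```

The job is handed in: the mount stands level about 8 mm proud of the clamp, still held by the jaw, after a push of roughly 7 N at most in the readings, and the rod stands upright on the table clear of the clamp.

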